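Nail file out of the covered turntable tray

TASK

The handle of the steel nail file is tucked under the glass shelf, so turn the turntable gently by its upright knob a quarter turn anticlockwise (seen from above) to the next click and let go of the knob. The file is longer than the opening in the top of its tray: draw it out through that opening handle end first and tilted, without forcing it against the tray, and finish with the file still held in the gripper, motionless in the air, all of it at least 5 cm above the tray and touching nothing else. Keep the bottle, the spray and the cup standing on the turntable and leave the things on the drawer top alone.

Things in the scene. Friction and masses are not known exactly. Their poses are not given: they have to be found in the camera images.
- platter (a joint): turn of the turntable, rad, 0 at the start, growing anticlockwise seen from above; spring detents pull it to 0, 1.571 and 3.142, end stops at -0.12 and 3.26. From about half way between two detents the spring draws it on to the nearer one; the spring gives at most about 2 N at the knob
- turn_base: fixed foot of the white turntable; origin on the turning axis at the drawer top (z = 0); axes do not turn. Platter: disc, diameter 300, top at height 30. Fixed on it along a diameter, centred: a white tray 213 long, 92 wide, 44 high (inside 205 x 84, floor at height 34, cover top at 77); at joint 0 it lies along this x axis
- knob_top (a point): centre of the top of the turntable's knob: a round upright post of diameter 20, standing from the platter up to 110 above the drawer top, 124 from the turning axis; the lowest 6 mm are a collar of diameter 32. The tray's side is 42 from the post's axis
- tray_opening (a point): centre of the opening in the tray's top, level with the covers' upper face; turns with the platter. x: along the tray to the file's handle end; z up. Opening 125 long (x), 84 wide (y, full inner width). Clear covers 3 thick close the rest: 20 mm at the +x end, 60 mm at the tip (-x) end, space under them 40 high. The inside runs from x = -122.5 to +82.5
- file: steel nail file, 165 long, about 50 g, flat on the tray floor: handle 80 long, 14 wide, 14 high, then a blade 12 wide, 4 thick. Origin: mid-length, on its underside; x to the blade's tip (tray's -x), z up. Handle: x = -82.5 to -2.5. At the start the handle end lies 7 to 17 under the short cover, and 27 to 37 are free beyond the tip
- file_butt (a point): middle of the handle's end face, 82.5 behind the file's origin, 7 above the underside
- file_tip (a point): the blade's tip, 82.5 ahead of the file's origin, 2 above the underside
- bottle: closed brown glass bottle, diameter 48, 90 high, loose on the platter; origin under its centre
- spray: teal nasal spray, diameter 40, 95 high, loose on the platter; origin under its centre
- cup: clear acrylic cup, diameter 60, 80 high, loose on the platter; origin under its centre
- shelf: fixed glass shelf behind the turntable on four thin steel posts: plate 130 deep, 440 wide, 6 thick, underside 160 above the drawer top; origin on the drawer top, 85 in front (-x) of the plate's front edge, x to the back. At the start the file's handle end lies at or beneath its front edge
- latch_box: small closed wooden box with a brass latch, 77 x 107 x 51, loose on the drawer top; origin under its centre
- cream_jar: white jar, diameter 64, 50 high, loose on the drawer top; origin under its centre
- comb: black comb 170 long, lying loose on the drawer top; origin under its middle
- brush_mug: white mug, diameter 72, 95 high, loose on the drawer top; origin under its centre
Mind the look-alikes: they are no part of the job. Leave any pink or purple look-alike of the cup alone.

How it is judged (in metres and radians):
On the way, in this order (a step that is already met when the one before it is completed fails the run):
1. turntable at rest in the quarter-turn detent, knob let go, file still in the tray (value of joint platter between 1.4708 and 1.6708 rad and contact force between the fingers and turn_base below 0.2 N and velocity of joint platter between -0.1 and 0.1 rad/s and z of file_butt in the frame of tray_opening below -0.01 m), for 0.3 s.
2. the file is tilted: handle end up through the opening, tip still below the tray's top, file gripped (z of file_butt in the frame of tray_opening above 0.01 m and z of file_tip in the frame of tray_opening below -0.003 m and contact force between file and the fingers above 0.5 N), for 0.1 s.
At the end, for the whole second after the job is handed in: File gripped, still (under 0.03 m/s), both ends 30 mm or more above the tray top, not touching turntable, shelf, bottle, spray, cup; turntable within 0.1 rad of the quarter-turn detent; bottle, spray and cup upright (0.3 rad) on the platter; things on the drawer top within 25 mm of their places (value of joint platter between 1.4708 and 1.6708 rad and height (world z) of each of file_tip, file_butt above 0.107 m and contact force between file and the fingers above 1 N and linear speed of file below 0.03 m/s and contact force between file and turn_base below 0.1 N and contact force between file and shelf below 0.1 N and contact force between file and bottle below 0.1 N and contact force between file and spray below 0.1 N and contact force between file and cup below 0.1 N and angle between each of bottle, spray, cup's own z axis and vertical below 0.3 rad and height (world z) of each of bottle, spray, cup above 0.02 m and distance of each of latch_box, cream_jar, comb, brush_mug from where it was at the start of the episode below 0.025 m); the arm keeps its last pose, push and grip.
It fails at once if the file is forced against the tray (over 25 N) (contact force between file and turn_base above 25 N).
It fails at once if bottle, spray or cup tipped or off the turntable (not (angle between bottle's own z axis and vertical below 0.3 rad and height (world z) of bottle above 0.02 m) or not (angle between spray's own z axis and vertical below 0.3 rad and height (world z) of spray above 0.02 m) or not (angle between cup's own z axis and vertical below 0.3 rad and height (world z) of cup above 0.02 m)).
It fails at once if a thing on the drawer top moved by more than 25 mm (distance of any of latch_box, cream_jar, comb, brush_mug from where it was at the start of the episode above 0.025 m).
It fails at once if the turntable is turned past the quarter-turn detent by more than 0.6 rad (value of joint platter above 2.1708 rad).
It also fails if it takes over 61 s, if anything falls off the work surface, if the arm or the gripper's body presses on something with over 40 N, if the wrist force passes 120 N, or if a joint passes its speed limit or range.

ROBOT

A 6-joint arm with a two-finger parallel gripper is mounted at the origin on the work surface. World frame = base frame: x ahead of the robot, y to its left, z up, the work surface at z = 0. Lengths are in m, angles in degrees, forces in N, time in s.
With the tool pointing down it reaches from about 0.25 to 0.725 m from the base axis. Payload 9.7 kg.
Tool frame: the origin (TCP) lies midway between the tips of the shut fingers; the grasp point (between the pads) lies 19 mm behind it (bot.pinch_z is the distance from the TCP to the grasp point, in m); z points along the fingers, y is the line along which they close (so a half turn about z gives the same grasp; the last joint's range is limited). The gripper opens to 85 mm and grips with 20 to 120 N. Pads are 22 mm wide; open, the fingers measure 114 mm over their backs; the gripper's body (76 mm by 85 mm) begins 54 mm behind the grasp point. The pads swing forward as they close: fully open they stand 13 mm farther back than shut.
Start: joints at [68.927, 4.979, 10.078, 95.1, 0, 90], TCP at [0.198, 0.513, 0.231] pointing down, gripper open.
Joint ranges: [-179.16, 179.16], [-48.56, 103.87], [-65.8, 70.77], [-126.05, 130.52], [-82.76, 87.17], [-180, 180]. Speed limits (degrees/s): [127.2, 127.2, 147.25, 180, 180, 180].

INTERFACE

Orientations are given as [roll, pitch, yaw] about the fixed x, y, z axes, in that order (R = Rz(yaw) Ry(pitch) Rx(roll)).
In Python, from workcell import sensors, camera, ticket, bot gives the robot as it stands.
- The arm moves only by the shell command python3 -m handwheel 'ROWS' [FORCE]. ROWS is a JSON object of lists of equal length, an entry for each row: "gripper": the opening, from -1 (shut) to 1 (fully open); "slide": the shift along the tool's x, y, z in mm, a list of three; "yaw": the turn about the tool's z in rad. A call has 1 to 8 rows; each row shifts and turns the commanded pose from where the row before left it, along the tool's axes as they then stand; what a row does not reach is not made up. A row lasts 1/12 s, in which the tool goes at most 41.7 mm and 7.16 degrees, less where a joint would pass 70% of its speed; a pose out of reach is approached as far as the arm can. A call is refused whole if a number of a shift passes 41.7 or a number of a turn 0.125, either way. A call with a gripper value outside its range is refused whole. The fingers move at their own pace and stop on an object; FORCE is the grip in N (left out, the last holds). Time passes only in rows, so rows that do not move let the fingers close. It gives the time, the measured TCP pose, the force, the opening and the grip force at its end, in the units of the state.
- sensors.get_obs(): the state, without advancing time (a new reading comes with each control period).
- camera(name): name is "scene" or "top" or "wrist"; returns a dict with "img" (384x512x3 uint8, red, green, blue), "fx", "fy", "cx", "cy" (pixels), "R" (3x3) and "t" (3): a world point X has camera coordinates R X + t. Camera axes: x right, y down, z forward; pixel columns grow to the right and rows downward; lengths in m; the calibration is good to about 2 mm. A picture is of the moment at which its call begins. There is no depth.
- ticket.job_done(): hands the job in; it is judged then, once.
The state is a dict: "time": time; "q": joint angles; "qd": joint speeds; "joint_efforts": joint torques, N m; "ee_pos": TCP position; "tcp_rot": TCP orientation; "wrist_force": force on the tool from outside, world axes, zero at the start; "torque": the same for the moment, N m; "opening": finger opening in m; "grasp_force": force on a finger pad.
Only numpy, scipy, OpenCV 4.12 (cv2) and the standard library are available. Lean on these libraries where they do the work, as an engineer would, in place of code of your own. Each camera call takes 0.05 s, during which the arm holds its last target. There are 200 camera calls.

## Working session

There is one attempt and no reset: what is moved stays moved. The work goes in short steps, Python scripts to look and compute and a shell command to move; the robot and the scene stay as the last step left them, time stands still between calls to the robot, and variables do not carry over. Pictures are saved under pics/ and viewed, at most 15 in all, crops included, and the job is handed in when it is done.

```bash
mkdir -p pics; ls
cat > h.py <<'E'
import numpy as np, cv2
from workcell import sensors, camera, ticket, bot
def snap(n,f):
    c=camera(n); cv2.imwrite('pics/'+f,cv2.cvtColor(c['img'],cv2.COLOR_RGB2BGR)); np.savez('pics/'+f[:-4]+'.npz',**c); return c
def load(f): return np.load('pics/'+f+'.npz')
def ray(c,u,v,z):
    d=np.array([(u-c['cx'])/c['fx'],(v-c['cy'])/c['fy'],1.]); R=c['R'];o=-R.T@c['t'];d=R.T@d
    return o+d*(z-o[2])/d[2]
def proj(c,X):
    p=c['R']@np.array(X)+c['t']; return [float(c['fx']*p[0]/p[2]+c['cx']),float(c['fy']*p[1]/p[2]+c['cy'])]
E
python3 - <<'E'
from h import *
a=snap('top','top0.png');b=snap('scene','scene0.png')
for c in(a,b): print(c['fx'],c['cx'],c['cy'],-c['R'].T@c['t'],c['R'].round(3).tolist())
print(sensors.get_obs())
E
```

```text
pics
471.85476567702625 259.7482297350437 191.4149195269336 [0.41262355 0.02470635 1.4206434 ] [[0.013, -1.0, 0.001], [-0.992, -0.013, -0.128], [0.128, 0.0, -0.992]]
432.09781278631846 256.67770772626795 188.23803864600654 [0.81951678 0.93593873 1.01422719] [[-0.972, 0.236, -0.012], [0.172, 0.672, -0.721], [-0.161, -0.703, -0.693]]
{'time': 0.1, 'q': array([ 6.89249742e+01,  5.00809364e+00,  1.00394143e+01,  9.50978044e+01,
       -1.49074958e-03,  9.00018725e+01]), 'qd': array([ 0.00548996,  0.07418979,  0.18790621,  0.02664827, -0.06094683,
       -0.03658221]), 'joint_efforts': array([ 1.39576423e-03, -5.21562052e+01,  4.65655088e+01,  1.60846504e-02,
        8.27142344e-05,  1.86234303e-05]), 'ee_pos': array([0.19771321, 0.51303087, 0.23065632]), 'tcp_rot': array([-1.79933516e+02,  1.49292137e-03,  1.58923103e+02]), 'wrist_force': array([-0.67221769, -0.8701593 ,  0.17115234]), 'torque': array([ 0.05498372, -0.00221062,  0.0142818 ]), 'grasp_force': 0.0, 'opening': 0.08528656152946457}
```

View pics/top0.png

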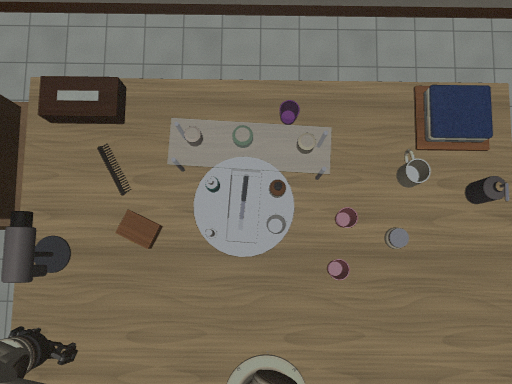

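View pics/scene0.png

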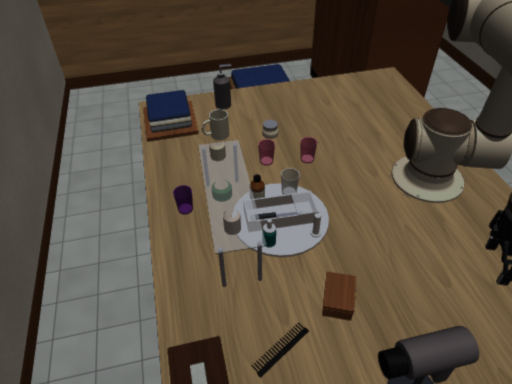

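The pictures show the turntable at top (244,206) and scene (282,218), with the file dark-handled in the tray at top (245,188). Candidates for the knob are the small white post at top (210,233), the spray at (212,184), the bottle at (277,188) and the cup at (275,225). The candidates for the file are the comb at (115,170) and the item in the tray. I choose the white post and the tray item, and will check them in a crop.

Run:
```python
from h import *
a=cv2.imread('pics/top0.png');b=cv2.imread('pics/scene0.png')
A=cv2.resize(a[145:265,185:305],None,fx=4.5,fy=4.5,interpolation=cv2.INTER_CUBIC)
cv2.imwrite('pics/c0.png',A)
c=load('top0')
# platter disc: bright region ellipse
g=cv2.cvtColor(a,cv2.COLOR_BGR2HSV); 
m=((g[...,1]<45)&(g[...,2]>120)).astype(np.uint8); M=np.zeros_like(m);M[140:270,185:305]=1;m*=M
m=cv2.morphologyEx(m,cv2.MORPH_OPEN,np.ones((3,3)))
cs=max(cv2.findContours(m,0,1)[0],key=cv2.contourArea);h=cv2.convexHull(cs)
e=cv2.fitEllipse(h);print(e, ray(c,*e[0],.03))
for n,u,v,z in [('knob',210,233,.11),('butt',245,178,.048),('tip',241,228,.038),('box',139,229,.05),('cup',275,225,.08),('bottle',278,187,.09),('spray',212,183,.095),('shelfL',168,168,.166),('shelfR',330,172,.166)]: print(n,ray(c,u,v,z).round(3))
```

```text
((244.21072387695312, 179.7454833984375), (120.34779357910156, 152.86854553222656), 2.2022054195404053) [0.62613703 0.07171882 0.03      ]
knob [0.464 0.161 0.11 ]
butt [0.629 0.069 0.048]
tip [0.482 0.078 0.038]
box [0.475 0.373 0.05 ]
cup [ 0.49 -0.02  0.08]
bottle [ 0.597 -0.027  0.09 ]
spray [0.606 0.161 0.095]
shelfL [0.635 0.273 0.166]
shelfR [ 0.629 -0.164  0.166]
```

View pics/c0.png

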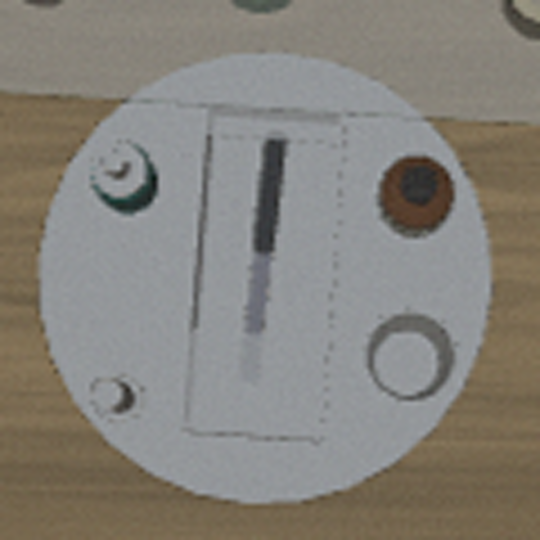

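The crop confirms the choice. The knob post is at crop (105,391), and the file is in the tray with its handle's butt at crop (276,138) and its faint tip at (250,382). The spray, bottle and cup are clearly different objects.

Run:
```python
from h import *
c=load('top0'); s=load('scene0')
P=lambda u,v,z: ray(c,185+(u+.5)/4.5-.5,145+(v+.5)/4.5-.5,z)
pts=np.array([P(u,v,.03) for u,v in[(38,277),(490,277),(264,52),(264,502)]]);print(pts.round(4))
O=np.array([(pts[2,0]+pts[3,0])/2,(pts[0,1]+pts[1,1])/2]);print('axis',O)
b=P(255,437,.077);t=P(278,112,.077);print('tray',b,t,'yaw',np.degrees(np.arctan2(*(t-b)[[1,0]])),(b+t)/2)
l=P(0,90,.16);r=P(540,125,.16);print('shelf',l,r)
k=P(105,391,.11)[:2];d=k-O;print('knob',k,np.linalg.norm(d),np.degrees(np.arctan2(d[1],d[0])))
for f in(135-4,): pass
for th in (129,130,131,132,133):
  a=np.radians(th);X=[O[0]+.124*np.cos(a),O[1]+.124*np.sin(a),.11];print(th,X,proj(s,X),proj(c,X))
print('butt',P(276,138,.048),'tip',P(250,382,.038))
```

```text
[[ 0.5451  0.2217  0.03  ]
 [ 0.5489 -0.0755  0.03  ]
 [ 0.6976  0.0757  0.03  ]
 [ 0.4004  0.0707  0.03  ]]
axis [0.54904189 0.07312846]
tray [0.44130319 0.07545357 0.077     ] [0.64892827 0.06434236 0.077     ] yaw -3.0633045200087965 [0.54511573 0.06989796 0.077     ]
shelf [0.64563024 0.22969091 0.16      ] [ 0.62842154 -0.09589024  0.16      ]
knob [0.46759056 0.16701791] 0.12429621282384458 130.94241687226238
129 [np.float64(0.4710061640519998), np.float64(0.16949456081252273), 0.11] [316.6024352977396, 215.52369153610672] [207.08348413467274, 230.2527457529903]
130 [np.float64(0.46933622894104876), np.float64(0.1681179725386116), 0.11] [317.00074581267756, 215.06790876965835] [207.56416178738297, 230.86319986124414]
131 [np.float64(0.4676905729473567), np.float64(0.16671244953948208), 0.11] [317.38670134264936, 214.60730810259426] [208.05567469448215, 231.4651978914313]
132 [np.float64(0.4660696973536812), np.float64(0.16527841995105524), 0.11] [317.76020708252145, 214.1420626948873] [208.55787480524396, 232.0585480198887]
133 [np.float64(0.4644740958944298), np.float64(0.1638163205926355), 0.11] [318.1211736154518, 213.6723464804593] [209.07061051446323, 232.64306100265526]
butt [0.63674942 0.06622718 0.048     ] tip [0.4776327  0.08079995 0.038     ]
```

```bash
cat >> h.py <<'E'
def need(p,yaw=None):
    o=sensors.get_obs();Y=np.radians(o['tcp_rot'][2]);e=np.array(p)-o['ee_pos']
    r=np.array([np.cos(Y)*e[0]+np.sin(Y)*e[1],np.sin(Y)*e[0]-np.cos(Y)*e[1],-e[2]])*1000
    print('t',round(o['time'],2),'pos',o['ee_pos'].round(4),'rot',o['tcp_rot'].round(1),'F',o['wrist_force'].round(1),'open',round(o['opening'],4),'g',round(o['grasp_force'],1))
    print('slide mm',r.round(1),'' if yaw is None else 'yaw rad %.3f'%-np.radians((yaw-o['tcp_rot'][2]+180)%360-180))
E
python3 -m handwheel '{"gripper":[-0.3,-0.3,-0.3,-0.3,-0.3],"slide":[[0,0,0],[0,0,0],[0,0,0],[0,0,0],[0,0,0]],"yaw":[0.122,0.122,0.122,0.121,0]}'
python3 -c "
from h import *
need([.4675,.167,.2306],131)"
```

```text
time: 0.52
ee_pos: [0.1977, 0.5131, 0.2309]
tcp_rot: [-180.0, 0.0, 130.7]
wrist_force: [-0.6, 0.3, -0.0]
opening: 0.0301
grasp_force: 0.0
t 0.52 pos [0.1977 0.5131 0.2309] rot [-180.     0.   130.7] F [-0.6  0.3 -0. ] open 0.0301 g 0.0
slide mm [-4.383e+02 -2.120e+01  3.000e-01] yaw rad -0.005
```

```bash
python3 -m handwheel '{"gripper":[-0.3,-0.3,-0.3,-0.3,-0.3,-0.3,-0.3,-0.3],"slide":[[-36,-2,0],[-36,-2,0],[-36,-2,0],[-36,-2,0],[-36,-2,0],[-36,-2,0],[-36,-2,0],[-36,-2,0]],"yaw":[0,0,0,0,0,0,0,0]}' >/dev/null
python3 -m handwheel '{"gripper":[-0.3,-0.3,-0.3,-0.3,-0.3,-0.3],"slide":[[-36,-1,0],[-36,-1,0],[-36,-1,0],[-30,-1,0],[-10,-1,0],[0,0,0]],"yaw":[0,0,0,0,0,0]}' >/dev/null
python3 -c "
from h import *
need([.4675,.167,.078],131)
snap('wrist','w1.png');snap('scene','s1.png')
c=load('w1');print(proj(c,[.4675,.167,.11]),-c['R'].T@c['t'])"
```

```text
t 1.68 pos [0.469  0.1687 0.2308] rot [-179.9   -0.   131. ] F [ 0.3 -0.1 -0.4] open 0.0297 g 0.0
slide mm [ -0.3  -2.3 152.8] yaw rad 0.001
[255.33811468129625, 181.25345704921372] [0.42080941 0.22474384 0.37480113]
```

View pics/w1.png

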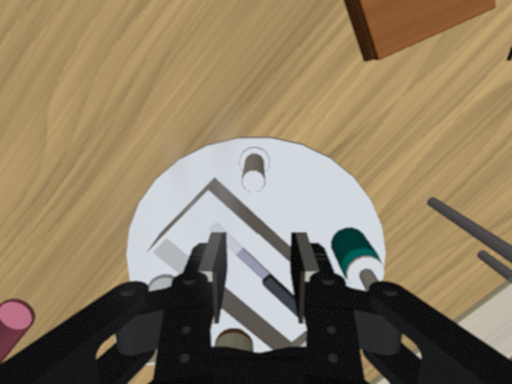

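The wrist picture shows the knob's top at (253.5,181), about 1 mm from my prediction. The fingers are in line with it.

```bash
python3 -c "
from h import *
c=load('w1');k=ray(c,253.5,181,.11);print(k);need([k[0],k[1],.078],131)"
```

```text
[0.4662158  0.16617018 0.11      ]
t 1.78 pos [0.4678 0.1707 0.2311] rot [-180.    -0.   131.1] F [0.2 1.  0.8] open 0.0301 g 0.0
slide mm [ -2.3  -4.1 153.1] yaw rad 0.002
```

```bash
python3 -m handwheel '{"gripper":[-0.3,-0.3,-0.3,-0.3,-0.3,-0.3,-0.3,-0.3],"slide":[[-1,-3,30],[0,0,30],[0,0,20],[0,0,20],[0,0,20],[0,0,16],[0,0,16],[0,0,0]],"yaw":[0,0,0,0,0,0,0,0]}'
python3 -c "
from h import *
snap('wrist','w2.png');need([.467,.1665,.078],131)"
```

```text
time: 2.45
ee_pos: [0.4641, 0.1686, 0.0763]
tcp_rot: [-179.8, -0.1, 131.2]
wrist_force: [-0.2, -0.7, -0.5]
opening: 0.0297
grasp_force: 0.0
t 2.5 pos [0.4648 0.1687 0.0782] rot [-1.799e+02 -1.000e-01  1.312e+02] F [-0.3  0.5  0.8] open 0.0302 g 0.0
slide mm [-3.1  0.2  0.2] yaw rad 0.003
```

View pics/w2.png

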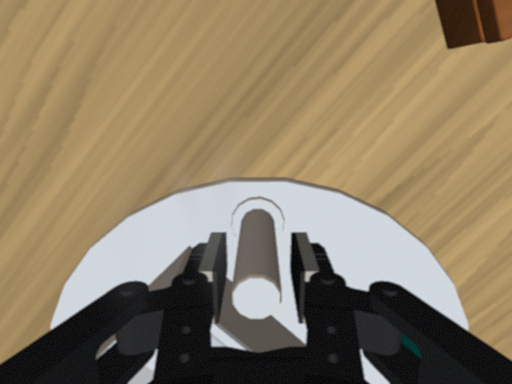

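The post stands cleanly between the fingers at wrist (257,298). I turn it by following the arc.

```bash
python3 -m handwheel '{"gripper":[-0.3,-0.3,-0.3,-0.3,-0.3,-0.3,-0.3,-0.3],"slide":[[0,-2.5,0],[0,-2.5,0],[-0.1,-3.7,0],[-0.1,-3.7,0],[-0.1,-5,0],[-0.1,-5,0],[-0.1,-5,0],[-0.1,-5,0]],"yaw":[-0.02,-0.02,-0.03,-0.03,-0.04,-0.04,-0.04,-0.04]}'
python3 -m handwheel '{"gripper":[-0.3,-0.3,-0.3,-0.3,-0.3,-0.3,-0.3,-0.3],"slide":[[-0.1,-5,0],[-0.1,-5,0],[-0.1,-5,0],[-0.1,-5,0],[-0.1,-5,0],[-0.1,-5,0],[-0.1,-5,0],[-0.1,-5,0]],"yaw":[-0.04,-0.04,-0.04,-0.04,-0.04,-0.04,-0.04,-0.04]}'
python3 -c "
from h import *
a=np.radians(131)+.58;snap('top','t3.png');need([.549+.124*np.cos(a),.0725+.124*np.sin(a),.078],np.degrees(a))"
```

```text
time: 3.17
ee_pos: [0.4453, 0.1439, 0.0807]
tcp_rot: [179.9, 0.1, 146.1]
wrist_force: [0.3, 2.2, 0.5]
opening: 0.0298
grasp_force: 0.8
time: 3.83
ee_pos: [0.4285, 0.1077, 0.0807]
tcp_rot: [179.9, 0.1, 164.5]
wrist_force: [-1.0, 1.4, -0.2]
opening: 0.0299
grasp_force: 1.0
t 3.88 pos [0.4283 0.107  0.0806] rot [1.799e+02 1.000e-01 1.646e+02] F [ 0.3  0.4 -0. ] open 0.03 g 0.0
slide mm [-1.5 -0.5  2.6] yaw rad 0.007
```

```bash
python3 -m handwheel '{"gripper":[-0.3,-0.3,-0.3,-0.3,-0.3,-0.3,-0.3,-0.3],"slide":[[-0.1,-5,0],[-0.1,-5,0],[-0.1,-5,0],[-0.1,-5,0],[-0.1,-5,0],[-0.1,-5,0],[-0.1,-5,0],[-0.1,-5,0]],"yaw":[-0.04,-0.04,-0.04,-0.04,-0.04,-0.04,-0.04,-0.04]}'
python3 -m handwheel '{"gripper":[-0.3,-0.3,-0.3,-0.3,-0.3,-0.3,-0.3,-0.3],"slide":[[-0.1,-5,0],[-0.1,-5,0],[-0.1,-5,0],[-0.1,-5,0],[-0.1,-5,0],[-0.1,-5,0],[-0.1,-5,0],[-0.1,-5,0]],"yaw":[-0.04,-0.04,-0.04,-0.04,-0.04,-0.04,-0.04,-0.04]}'
python3 -c "
from h import *
a=np.radians(131)+1.571;need([.549+.124*np.cos(a),.0725+.124*np.sin(a),.078],np.degrees(a))"
```

```text
time: 4.55
ee_pos: [0.424, 0.0678, 0.0804]
tcp_rot: [180.0, 0.1, -177.3]
wrist_force: [-1.0, 0.0, 0.4]
opening: 0.03
grasp_force: 0.0
time: 5.22
ee_pos: [0.4323, 0.0285, 0.0804]
tcp_rot: [-179.9, 0.1, -159.0]
wrist_force: [0.0, -1.6, -0.1]
opening: 0.0298
grasp_force: 0.6
t 5.22 pos [0.4323 0.0285 0.0804] rot [-1.799e+02  1.000e-01 -1.590e+02] F [ 0.  -1.6 -0.1] open 0.0298 g 0.6
slide mm [ -8.2 -43.2   2.4] yaw rad -0.349
```

```bash
python3 -m handwheel '{"gripper":[-0.3,-0.3,-0.3,-0.3,-0.3,-0.3,-0.3,-0.3],"slide":[[-0.1,-5,0],[-0.1,-5,0],[-0.1,-5,0],[-0.1,-5,0],[-0.1,-5,0],[-0.1,-5,0],[-0.1,-3.7,0],[-0.1,-3.7,0]],"yaw":[-0.04,-0.04,-0.04,-0.04,-0.04,-0.04,-0.03,-0.03]}'
python3 -m handwheel '{"gripper":[-0.3,-0.3,-0.3,-0.3,-0.3,-0.3,-0.3,-0.3],"slide":[[-0.1,-3.7,0],[0,-2.2,0],[0,0,0],[0,0,0],[0,0,0],[0,0,0],[0,0,0],[0,0,0]],"yaw":[-0.03,-0.018,0,0,0,0,0,0]}'
python3 -c "
from h import *
snap('wrist','w4.png');a=np.radians(131)+1.571;need([.549+.124*np.cos(a),.0725+.124*np.sin(a),.078],np.degrees(a))"
```

```text
time: 5.88
ee_pos: [0.4508, -0.0037, 0.0804]
tcp_rot: [-179.9, 0.1, -141.8]
wrist_force: [-0.2, -0.5, -0.7]
opening: 0.0299
grasp_force: 0.0
time: 6.55
ee_pos: [0.454, -0.008, 0.0793]
tcp_rot: [-180.0, -0.0, -139.1]
wrist_force: [0.1, 0.1, -0.5]
opening: 0.0298
grasp_force: 0.0
t 6.6 pos [ 0.454  -0.008   0.0793] rot [-180.     0.  -139.1] F [ 0.6  0.6 -0. ] open 0.0298 g 0.0
slide mm [-0.5 -1.6  1.3] yaw rad -0.003
```

View pics/w4.png

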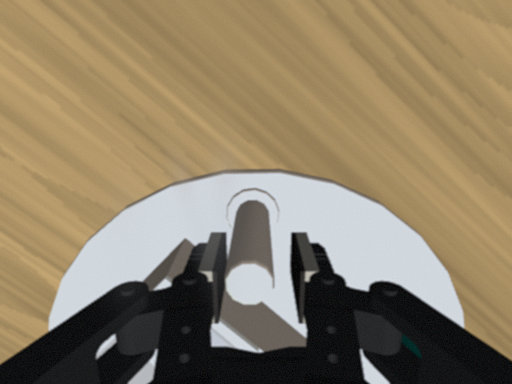

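The post sits free between the fingers at wrist (249,283), and the platter is in its detent. I lift off and look at the file.

```bash
python3 -m handwheel '{"gripper":[-0.1,-0.1,-0.1,-0.1,-0.1,-0.1,-0.1,-0.1],"slide":[[0,-1,0],[0,0,0],[0,0,-25],[0,0,-30],[0,0,-35],[0,0,-35],[0,0,-35],[0,0,0]],"yaw":[0,0,0,0,0,0,0,0]}'
python3 - <<'E'
from h import *
c=snap('top','t5.png');snap('wrist','w5.png')
a=cv2.imread('pics/top5.png') if 0 else cv2.imread('pics/t5.png');b=cv2.imread('pics/w5.png')
A=cv2.resize(a[140:280,180:310],(520,560),interpolation=cv2.INTER_CUBIC)
cv2.imwrite('pics/c5.png',A)
need([.55,.13,.24],-90)
E
```

```text
time: 7.27
ee_pos: [0.4563, -0.0089, 0.246]
tcp_rot: [-179.7, 0.4, -139.1]
wrist_force: [2.7, 0.2, 0.1]
opening: 0.0384
grasp_force: 0.0
t 7.37 pos [ 0.4554 -0.0089  0.2405] rot [-1.799e+02  1.000e-01 -1.391e+02] F [ 0.1  0.  -0.2] open 0.0383 g 0.0
slide mm [-162.4   43.1    0.5] yaw rad -0.858
```

View pics/c5.png

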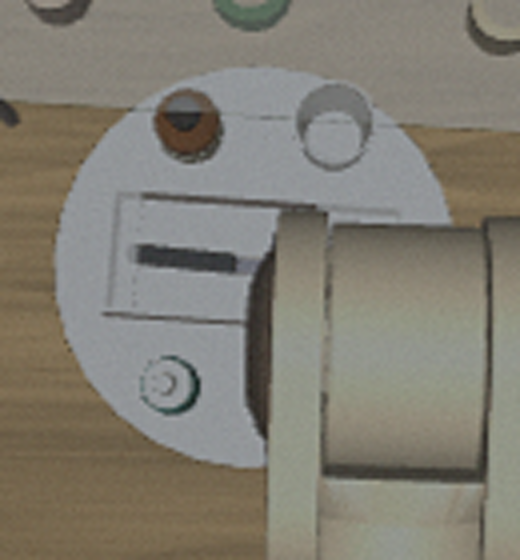

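The top crop shows the platter turned, with the bottle at (190,120), the cup at (333,125) and the spray at (168,383) all upright. The file's butt is at (137,254) and the handle/blade joint at (236,263).

```bash
python3 - <<'E'
from h import *
c=load('t5');P=lambda u,v,z: ray(c,180+(u+.5)/4-.5,140+(v+.5)/4-.5,z)
b=P(137,254,.048);j=P(236,263,.048);d=b-j;print('butt',b,'joint',j,np.linalg.norm(d),np.degrees(np.arctan2(d[1],d[0])))
e=P(137,255,.077);print('edge',e, 'wall',P(108,255,.077), P(117,194,.077),P(103,314,.077))
need([.554,.10,.24],-94)
E
python3 -m handwheel '{"gripper":[-0.15,-0.15,-0.15,-0.15,-0.15,-0.15,-0.15],"slide":[[0,0,0],[0,0,0],[0,0,0],[0,0,0],[0,0,0],[0,0,0],[0,0,0]],"yaw":[-0.12,-0.12,-0.12,-0.12,-0.12,-0.12,-0.065]}'
python3 -c "
from h import *
need([.554,.10,.24],-94);print(sensors.get_obs()['q'])"
```

```text
butt [0.55311719 0.15861825 0.048     ] joint [0.54743277 0.08615617 0.048     ] 0.0726846959841286 85.5145194265117
edge [0.54943019 0.1557711  0.077     ] wall [0.54916598 0.1765108  0.077     ] [0.59327114 0.17123488 0.077     ] [0.50688754 0.17893326 0.077     ]
t 7.37 pos [ 0.4554 -0.0089  0.2405] rot [-1.799e+02  1.000e-01 -1.391e+02] F [ 0.1  0.  -0.2] open 0.0383 g 0.0
slide mm [-145.8   17.8    0.5] yaw rad -0.788
time: 7.95
ee_pos: [0.4542, -0.0089, 0.2376]
tcp_rot: [179.9, -0.0, -93.8]
wrist_force: [0.0, 0.9, 0.2]
opening: 0.0363
grasp_force: 0.0
t 7.95 pos [ 0.4542 -0.0089  0.2376] rot [179.9  -0.  -93.8] F [0.  0.9 0.2] open 0.0363 g 0.0
slide mm [-115.2  -92.4   -2.4] yaw rad 0.004
[-1.11701821e+00 -7.76216788e+00 -1.70007025e+00  9.62003484e+01
  6.74513295e-04 -8.73369448e+01]
```

```bash
python3 -m handwheel '{"gripper":[-0.15,-0.15,-0.15,-0.15,-0.15,-0.15],"slide":[[-33,-25,0],[-33,-25,0],[-33,-25,0],[-26,-17,20],[0,0,20],[0,0,0]],"yaw":[0,0,0,0,0,0]}'
python3 - <<'E'
from h import *
c=snap('wrist','w6.png')
need([.551,.125,.2],-94)
for n,p in [('butt',[.5535,.162,.048]),('joint',[.5475,.082,.048])]: print(n,proj(c,p))
E
```

```text
time: 8.45
ee_pos: [0.5542, 0.1101, 0.1928]
tcp_rot: [179.5, -0.1, -94.0]
wrist_force: [-0.3, -0.3, 0.0]
opening: 0.0365
grasp_force: 0.0
t 8.5 pos [0.5541 0.1093 0.1956] rot [ 1.796e+02 -1.000e-01 -9.410e+01] F [-0.5 -0.6 -0.4] open 0.0363 g 0.0
slide mm [-15.5   4.2  -4.4] yaw rad -0.002
butt [261.33718628249267, 226.3310107484554]
joint [261.9305796693463, 140.7934642794704]
```

View pics/w6.png

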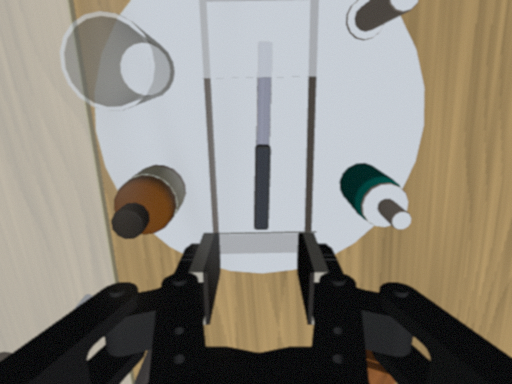

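The wrist view shows the handle from (262,145) to (261,229), the tip at (265,42), the long cover's edge at row 77 and the tray's near end at rows 232–255.

Run:
```python
from h import *
c=load('w6')
b=ray(c,261,229,.048);j=ray(c,262.5,145,.048);t=ray(c,265,41.5,.038)
print('butt',b,'joint',j,'tip',t,np.linalg.norm(b-t),np.linalg.norm(b-j))
d=(b-t)[:2];d/=np.linalg.norm(d);print('file ang',np.degrees(np.arctan2(d[1],d[0])))
print('long cover edge',ray(c,205,78,.077),ray(c,316,76,.077))
print('end wall top',ray(c,216,232,.077),ray(c,313,232,.077),'row255',ray(c,262,255,.077))
O=np.array([.549,.0725]);u=np.array([np.cos(np.radians(86)),np.sin(np.radians(86))])
for n,p in [('b',b),('j',j),('t',t)]: print(n,'tray x',(p[:2]-O)@u*1000-20,'y',(p[:2]-O)@np.array([-u[1],u[0]])*1000)
for s in(-42.5,82.5,106.5): X=O+u*s/1000;print(s,X,proj(c,[*X,.077]))
```

```text
butt [0.55400084 0.16467798 0.048     ] joint [0.54725445 0.08569671 0.048     ] tip [0.53929028 0.00161627 0.038     ] 0.16402903357594195 0.07926887739222349
file ang 84.84503501725504
long cover edge [0.58661024 0.02810475 0.077     ] [0.50456115 0.03251564 0.077     ]
end wall top [0.59175579 0.15184308 0.077     ] [0.50982035 0.15800594 0.077     ] row255 [0.55442397 0.17633933 0.077     ]
b tray x 72.30228284820623 y 1.441351814887177
j tray x -6.957197946878866 y 2.6618546280334097
t tray x -91.38838000244994 y 4.741465656909269
-42.5 [0.54603535 0.03010353] [259.9072698023739, 76.75133131488266]
82.5 [0.55475491 0.15479903] [259.8854593705388, 232.1873367287031]
106.5 [0.55642906 0.17874057] [259.8818874299808, 257.64342013510935]
```

```bash
python3 -m handwheel '{"gripper":[-0.15,-0.15,-0.15,-0.15,-0.15,-0.15,-0.15],"slide":[[-13,1.5,20],[-12,1,25],[0,0,25],[0,0,20],[0,0,10],[0,0,0],[0,0,0]],"yaw":[0.02,0,0,0,0,0,0]}'
python3 - <<'E'
from h import *
need([.5513,.1345,.037],-95.1)
c=snap('wrist','w7.png')
E
```

```text
time: 9.08
ee_pos: [0.5551, 0.1337, 0.1005]
tcp_rot: [-180.0, 0.0, -95.4]
wrist_force: [-1.5, 0.1, -0.2]
opening: 0.0361
grasp_force: 0.0
t 9.08 pos [0.5551 0.1337 0.1005] rot [-180.     0.   -95.4] F [-1.5  0.1 -0.2] open 0.0361 g 0.0
slide mm [-0.5  3.9 63.5] yaw rad -0.004
```

View pics/w7.png

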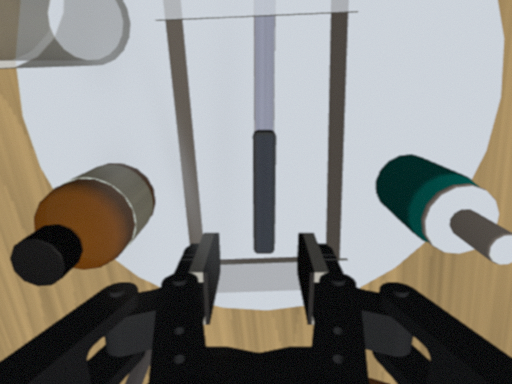

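The handle is at column 264 and the finger mid-line at 259, so a shift of about 3 mm in tool y centres it. The fingers will clear the cover edge at row 260.

```bash
python3 -m handwheel '{"gripper":[-0.15,-0.15,-0.15,-0.15,-0.15,-0.15],"slide":[[0,3,10],[0,0,15],[0,0,15],[0,0,12],[0,0,0],[0,0,0]],"yaw":[0,0,0,0,0,0]}'
python3 -m handwheel '{"gripper":[-0.15,-0.15,-0.15,-0.15,-0.15],"slide":[[0,0,5],[0,0,4],[0,0,2],[0,0,0],[0,0,0]],"yaw":[0,0,0,0,0]}'
python3 -c "
from h import *
need([.5513,.1345,.037],-95.1)"
```

```text
time: 9.63
ee_pos: [0.5519, 0.1344, 0.0472]
tcp_rot: [180.0, -0.0, -95.3]
wrist_force: [0.6, 0.1, 0.1]
opening: 0.0365
grasp_force: 0.0
time: 10.05
ee_pos: [0.5522, 0.1346, 0.0364]
tcp_rot: [-180.0, 0.0, -95.3]
wrist_force: [0.3, 0.8, 1.2]
opening: 0.0365
grasp_force: 0.0
t 10.05 pos [0.5522 0.1346 0.0364] rot [-180.     0.   -95.3] F [0.3 0.8 1.2] open 0.0365 g 0.0
slide mm [ 0.1  0.9 -0.6] yaw rad -0.004
```

```bash
python3 -m handwheel '{"gripper":[-1,-1,-1,-1,-1,-1],"slide":[[0,0,0],[0,0,0],[0,0,0],[0,0,0],[0,0,0],[0,0,0]],"yaw":[0,0,0,0,0,0]}' 20
python3 -c "
from h import *
need([.5513,.1345,.037],-95.1)"
```

```text
time: 10.55
ee_pos: [0.5523, 0.1346, 0.0366]
tcp_rot: [-180.0, 0.0, -95.3]
wrist_force: [-0.2, 0.5, 2.4]
opening: 0.0135
grasp_force: 22.8
t 10.55 pos [0.5523 0.1346 0.0366] rot [-180.     0.   -95.3] F [-0.2  0.5  2.4] open 0.0135 g 22.8
slide mm [ 0.2  1.  -0.4] yaw rad -0.004
```

```bash
python3 -m handwheel '{"gripper":[-1,-1,-1,-1,-1,-1,-1,-1],"slide":[[0,0,-2],[3,0,0],[4,0,0],[4,0,0],[4,0,0],[4,0,0],[4,0,0],[0,0,0]],"yaw":[0,0,0,0,0,0,0,0]}'
python3 -m handwheel '{"gripper":[-1,-1,-1,-1,-1,-1],"slide":[[0,0,-4],[0,0,-5],[0,0,-5],[0,0,-5],[0,0,-5],[0,0,0]],"yaw":[0,0,0,0,0,0]}'
python3 - <<'E'
from h import *
need([.5513,.1345,.037],-95.1)
snap('wrist','w8.png')
s=snap('scene','s8.png')
E
```

```text
time: 11.22
ee_pos: [0.5499, 0.1108, 0.0383]
tcp_rot: [180.0, -0.0, -95.3]
wrist_force: [0.2, -0.7, -1.5]
opening: 0.0136
grasp_force: 22.4
time: 11.72
ee_pos: [0.5507, 0.1119, 0.0638]
tcp_rot: [-179.9, 0.0, -95.3]
wrist_force: [0.4, 0.1, -0.5]
opening: 0.0134
grasp_force: 22.4
t 11.72 pos [0.5507 0.1119 0.0638] rot [-179.9    0.   -95.3] F [ 0.4  0.1 -0.5] open 0.0134 g 22.4
slide mm [-22.6   1.4  26.8] yaw rad -0.003
```

View pics/w8.png

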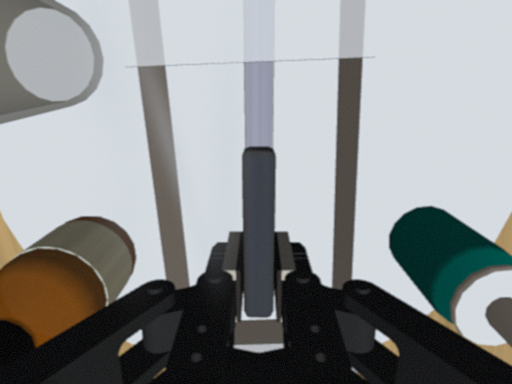

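The handle is held square in the pads, with the blade still under the long cover (edge at row 62). I keep lifting slowly so that the cover's edge pivots the file, watching the force.

```bash
for i in 1; do python3 -m handwheel '{"gripper":[-1,-1,-1,-1,-1],"slide":[[0,0,-4],[0,0,-4],[0,0,-3],[0,0,-2],[0,0,0]],"yaw":[0,0,0,0,0]}'; done
python3 -m handwheel '{"gripper":[-1,-1,-1],"slide":[[0,0,-2],[0,0,-2],[0,0,0]],"yaw":[0,0,0]}'
python3 -m handwheel '{"gripper":[-1,-1,-1],"slide":[[0,0,-2],[0,0,-2],[0,0,0]],"yaw":[0,0,0]}'
```

```text
time: 12.23
ee_pos: [0.55, 0.1116, 0.0756]
tcp_rot: [-180.0, -0.0, -95.3]
wrist_force: [-0.8, -0.3, -1.8]
opening: 0.0134
grasp_force: 22.1
time: 12.48
ee_pos: [0.55, 0.1116, 0.0795]
tcp_rot: [180.0, -0.0, -95.3]
wrist_force: [-0.8, -0.2, -1.9]
opening: 0.0132
grasp_force: 22.0
time: 12.73
ee_pos: [0.5501, 0.1117, 0.0837]
tcp_rot: [-180.0, 0.0, -95.3]
wrist_force: [0.3, -0.6, -2.5]
opening: 0.0134
grasp_force: 21.9
```

```bash
python3 -m handwheel '{"gripper":[-1,-1,-1,-1,-1],"slide":[[0,0,-3],[0,0,-3],[0,0,-3],[0,0,-3],[0,0,0]],"yaw":[0,0,0,0,0]}'
python3 -m handwheel '{"gripper":[-1,-1,-1,-1],"slide":[[0,0,-3],[0,0,-3],[0,0,-2],[0,0,0]],"yaw":[0,0,0,0]}'
python3 - <<'E'
from h import *
need([.5513,.1345,.037],-95.1)
w=snap('wrist','w9.png');s=snap('scene','s9.png')
a=cv2.imread('pics/s9.png')[150:270,200:350];b=cv2.imread('pics/w9.png')
cv2.imwrite('pics/c9.png',np.hstack([cv2.resize(a,(500,400),interpolation=cv2.INTER_CUBIC),cv2.resize(b,(300,400))]))
E
```

```text
time: 13.15
ee_pos: [0.5503, 0.1118, 0.0962]
tcp_rot: [-179.9, 0.0, -95.3]
wrist_force: [-1.0, 0.2, -2.4]
opening: 0.0134
grasp_force: 21.6
time: 13.48
ee_pos: [0.5502, 0.1118, 0.1039]
tcp_rot: [-180.0, 0.0, -95.3]
wrist_force: [0.0, 0.5, -1.7]
opening: 0.0136
grasp_force: 21.4
t 13.48 pos [0.5502 0.1118 0.1039] rot [-180.     0.   -95.3] F [ 0.   0.5 -1.7] open 0.0136 g 21.4
slide mm [-22.7   1.   66.9] yaw rad -0.004
```

View pics/c9.png

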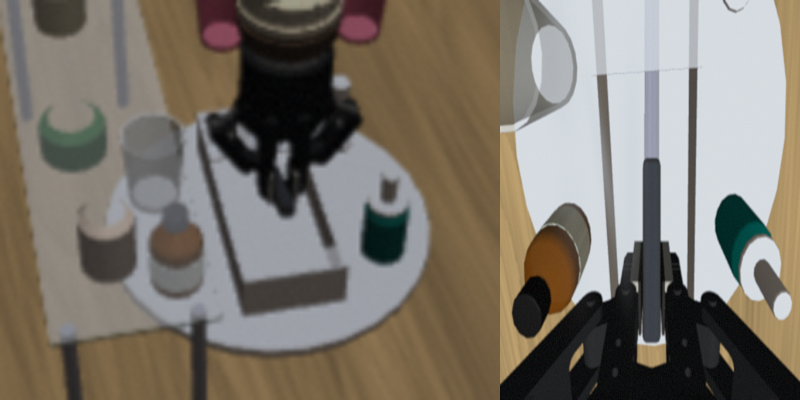

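Run:
```python
from h import *
def inplane(c,u,v,p,Y):
    n=np.array([-np.sin(Y),np.cos(Y),0]);R=c['R'];o=-R.T@c['t'];d=R.T@np.array([(u-c['cx'])/c['fx'],(v-c['cy'])/c['fy'],1.])
    return o+d*((n@(p-o))/(n@d))
# vertical-plane is degenerate from wrist cam: use known length 80 along handle top instead
from scipy.optimize import brentq
for f,rb,rj,p in (('w8',316,148,[.5507,.1119,.0638]),('w9',327,151,[.5502,.1118,.1039])):
    c=load(f);R=c['R'];o=-R.T@c['t'];r=lambda v:(lambda d:d/np.linalg.norm(d))(R.T@np.array([0,(v-c['cy'])/c['fy'],1.]))
    db,dj=r(rb),r(rj)
    # handle top at grasp 30mm from butt ; butt z unknown t along ray
    def pts(zb):
        B=o+db*(zb-o[2])/db[2]; 
        # joint at distance .08
        q=[1,-2*dj@(B-o),(B-o)@(B-o)-.0064];return B,[o+dj*x for x in np.roots(q)]
    for zb in np.arange(p[2]+.0,p[2]+.04,.005):
        B,J=pts(zb)
        print(f,round(zb,3),'off y',round(B[1]-p[1],3),[ (np.degrees(np.arcsin((zb-j[2])/.08)).round(1),(B+(j-B)*.375-p).round(3)[1:].tolist()) for j in J if np.isreal(j).all()])
```

```text
w8 0.064 off y 0.039 []
w8 0.069 off y 0.035 []
w8 0.074 off y 0.031 [(np.float64(18.4), [0.003, 0.001]), (np.float64(1.6), [0.001, 0.009])]
w8 0.079 off y 0.027 [(np.float64(27.8), [0.001, 0.001]), (np.float64(-7.7), [-0.002, 0.019])]
w8 0.084 off y 0.023 [(np.float64(33.7), [-0.001, 0.003]), (np.float64(-13.7), [-0.006, 0.027])]
w8 0.089 off y 0.02 [(np.float64(38.5), [-0.004, 0.006]), (np.float64(-18.5), [-0.009, 0.035])]
w8 0.094 off y 0.016 [(np.float64(42.7), [-0.006, 0.01]), (np.float64(-22.7), [-0.012, 0.042])]
w8 0.099 off y 0.012 [(np.float64(46.4), [-0.009, 0.013]), (np.float64(-26.4), [-0.015, 0.048])]
w8 0.104 off y 0.008 [(np.float64(49.9), [-0.011, 0.017]), (np.float64(-29.8), [-0.018, 0.055])]
w9 0.104 off y 0.045 []
w9 0.109 off y 0.041 []
w9 0.114 off y 0.037 []
w9 0.119 off y 0.033 []
w9 0.124 off y 0.029 [(np.float64(24.4), [0.002, 0.008]), (np.float64(-3.4), [-0.001, 0.022])]
w9 0.129 off y 0.025 [(np.float64(31.8), [-0.0, 0.009]), (np.float64(-10.8), [-0.004, 0.031])]
w9 0.134 off y 0.021 [(np.float64(37.3), [-0.003, 0.012]), (np.float64(-16.3), [-0.008, 0.038])]
w9 0.139 off y 0.017 [(np.float64(41.9), [-0.005, 0.015]), (np.float64(-20.9), [-0.011, 0.046])]
```

The file is tilted about 23° (butt at about z 0.115, tip about 0.058), and nothing else has been disturbed. I draw it out along its own axis.

```bash
python3 -m handwheel '{"gripper":[-1,-1,-1,-1,-1,-1,-1,-1],"slide":[[-4,0,-1],[-5,0,-1.5],[-5,0,-2],[-6,0,-2],[-6,0,-2.5],[-6,0,-2.5],[-6,0,-2.5],[0,0,0]],"yaw":[0,0,0,0,0,0,0,0]}'
python3 -m handwheel '{"gripper":[-1,-1,-1,-1,-1],"slide":[[-6,0,-2.5],[-6,0,-2.5],[-6,0,-2.5],[-4,0,-1.5],[0,0,0]],"yaw":[0,0,0,0,0]}'
python3 - <<'E'
from h import *
need([.5513,.1345,.037],-95.1)
w=snap('wrist','w10.png');cv2.imwrite('pics/w10s.png',cv2.imread('pics/w10.png'))
E
```

```text
time: 14.25
ee_pos: [0.5538, 0.1509, 0.1178]
tcp_rot: [-180.0, 0.0, -95.2]
wrist_force: [0.2, 1.9, -1.9]
opening: 0.0134
grasp_force: 21.5
time: 14.67
ee_pos: [0.5558, 0.1723, 0.1268]
tcp_rot: [-180.0, 0.0, -95.3]
wrist_force: [0.1, -0.5, -0.1]
opening: 0.0129
grasp_force: 21.6
t 14.67 pos [0.5558 0.1723 0.1268] rot [-180.     0.   -95.3] F [ 0.1 -0.5 -0.1] open 0.0129 g 21.6
slide mm [38.   1.  89.8] yaw rad -0.003
```

View pics/w10.png

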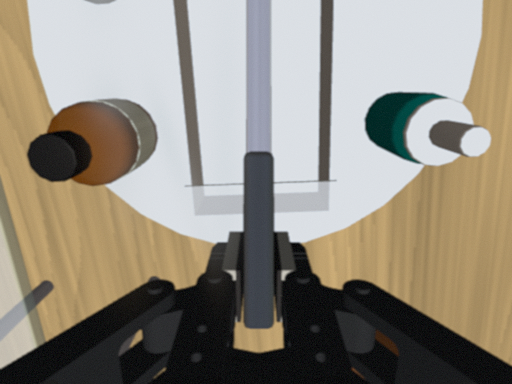

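The blade is free of the long cover, since the force has dropped to zero, and the file lies centred over the opening. I lift straight up with a firmer grip.

```bash
python3 -m handwheel '{"gripper":[-1,-1,-1,-1,-1,-1,-1,-1],"slide":[[0,0,-4],[0,0,-8],[0,0,-12],[0,0,-16],[0,0,-16],[0,0,-16],[0,0,-16],[0,0,-16]],"yaw":[0,0,0,0,0,0,0,0]}' 50
python3 -m handwheel '{"gripper":[-1,-1,-1,-1,-1,-1,-1,-1],"slide":[[0,0,-12],[0,0,-8],[0,0,-4],[0,0,0],[0,0,0],[0,0,0],[0,0,0],[0,0,0]],"yaw":[0,0,0,0,0,0,0,0]}'
python3 - <<'E'
from h import *
need([.5513,.1345,.037],-95.1)
a=snap('scene','s11.png');snap('top','t11.png')
A=cv2.resize(cv2.imread('pics/s11.png')[90:290,190:390],(400,400));B=cv2.resize(cv2.imread('pics/t11.png')[120:280,170:330],(400,400))
cv2.imwrite('pics/c11.png',np.hstack([A,B]))
E
```

```text
time: 15.38
ee_pos: [0.5556, 0.1711, 0.2325]
tcp_rot: [-179.9, 0.0, -95.3]
wrist_force: [0.4, 0.1, -0.8]
opening: 0.0124
grasp_force: 54.0
time: 16.05
ee_pos: [0.5554, 0.1713, 0.2537]
tcp_rot: [179.9, -0.0, -95.3]
wrist_force: [0.7, 0.2, -0.5]
opening: 0.0123
grasp_force: 54.0
t 16.05 pos [0.5554 0.1713 0.2537] rot [179.9  -0.  -95.3] F [ 0.7  0.2 -0.5] open 0.0123 g 54.0
slide mm [ 37.    0.6 216.7] yaw rad -0.004
```

View pics/c11.png

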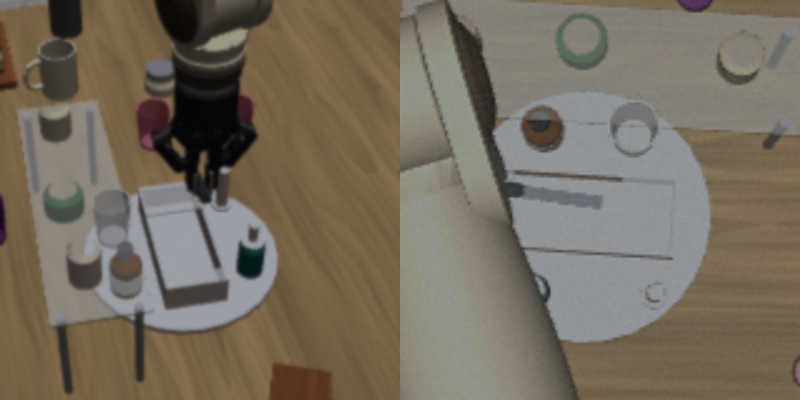

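The left half shows the tray empty and the bottle, spray, cup and knob standing. The right half shows the file's blade ending in the air at (600,202). The tip is at about z 0.20, well clear of the tray, so I hand in.

```bash
python3 -c "
from workcell import ticket
print(ticket.job_done())"
```

```text
the job is handed in; nothing more can be done
None
```

I turned the turntable a quarter turn to its next click, let go of the knob, drew the file out tilted and handle first, and handed the job in at about 16 s of the 61 s; the file was held still, with its tip by my estimate about 12 cm above the tray top and the bottle, spray and cup standing, but no verdict came back.

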